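# Get the wooden former out from behind the brass

### The job

Stand the three brass pieces, upright, in the side tray; then take the low wooden former from the rack and set it upright in the middle of the checking plate's centre ring. Then put each brass piece back upright on the very seat of the rack from which it came, without knocking any piece over on the way.

Things in the scene. Friction and masses are not known exactly. Their poses are not given: they have to be found in the camera images.
- bell_mid (a point): Brass trumpet-shaped vase, 115 mm tall, 0.4 kg: foot 56 mm across, waist 30 mm, and a straight band 58 mm across over the top 33 mm (the place to grip it); its flat top shows a dark round mouth. Stands upright, axis z up; this point is on its axis half-way up. Round, so its yaw means nothing.
- spigot_mid (a point): Brass grooved drum with a small pin 18 mm across standing 15 mm up from the middle of its top: 105 mm tall without the pin, 0.45 kg; foot 56 mm across, groove 38 mm, straight band 60 mm across from 74 to 105 mm height (the place to grip it). Stands upright, z up; this point is on its axis 52.5 mm above its underside. Round: yaw means nothing.
- bobbin_mid (a point): Brass baluster with a plain narrower flat top: 120 mm tall, 0.4 kg; foot 58 mm across, and a straight neck 44 mm across over the top 40 mm (the place to grip it). Stands upright, axis z up; this point is on its axis half-way up. Round, so its yaw means nothing.
- former_mid (a point): The low dark wooden former, 62 mm tall, 0.2 kg: round base 60 mm across and 28 mm high, narrowing to a straight neck 38 mm across from 30 to 62 mm height (the place to grip it), pale disc on top. Stands upright, axis z up; this point is on its axis half-way up. Round, so its yaw means nothing.
- rack: Fixed wooden board 190 (x) by 240 mm (y), top face 14 mm above the table, y edges with 10 mm lips, +x edge with a 22 mm strip. Origin mid underside. Ring-marked seats in its axes (mm): former (34, 0); brass, any order, (-34, 0), (34, 68), (34, -68), too close for a gripper to get down to the former. Small brass collar and wooden plug, under 20 mm tall, near (-62, 82) and (-62, -82).
- tray: Fixed empty shallow steel tray, the side area: outside 280 mm (x) by 140 mm (y), floor 4 mm above the table, rim 4 mm thick and 16 mm high. Origin at the middle of its underside. It may be on either side of the rack.
- plate_top (a point): Fixed round checking plate on a green base: steel disc 116 mm across with an engraved centre ring 68 mm across; this point is the middle of its upper face, 40 mm above the table, z up. 125 mm from it on its +x side stands a 170 mm high gauge post with a small dial. On the side of the rack opposite the tray.
There are look-alikes about, which are no part of the job. What is shaped like the part that bears bobbin_mid but green is not meant.

How it is judged:
By the outcome, as a careful person would: the job done as asked, in the order asked, and still so for the second after the job is handed in, with the robot touching nothing.
It also fails if it takes over 134 s, if anything falls off the work surface, if the arm or the gripper's body presses on something with over 40 N, if the wrist force passes 120 N, or if a joint passes its speed limit or range.

### The arm

A 7-joint arm with a two-finger parallel gripper is mounted at the origin on the work surface. World frame = base frame: x ahead of the robot, y to its left, z up, the work surface at z = 0. Lengths are in m, angles in rad, forces in N, time in s.
With the tool pointing down it reaches from about 0.4 to 0.875 m from the base axis. Payload 4.4 kg.
Tool frame: the origin (TCP) lies at the very end of the fingers, on their centre line; the grasp point (between the pads) lies 19 mm behind it; z points along the fingers, y is the direction in which the jaws open and shut (so a half turn about z gives the same grasp; the last joint's range is limited). The gripper opens to 85 mm and grips with 20 to 120 N. Pads are 22 mm wide; open, the fingers measure 114 mm over their backs; the gripper's body (76 mm by 85 mm) begins 54 mm behind the grasp point. The pads swing forward as they close: fully open they stand 13 mm farther back than shut.
Start: joints at [1.226, 0.628, 0.038, 1.517, -0.027, 0.996, -0.02], TCP at [0.179, -0.625, 0.193] pointing down, gripper open.
Joint ranges: [-3.06, 3.06], [-0.37, 2.12], [-1.25, 1.32], [0.18, 2.47], [-1.1, 4.24], [0.23, 1.98], [-2.94, 2.94]. Speed limits (rad/s): [2.57, 2.57, 3.14, 3.14, 3.14, 3.14, 3.14].

### API

Orientations are given as a rotation vector (axis times angle).
In Python, from bench import bot gives the robot as it stands.
- The arm moves only by the tool apply_moves, never from a script. Its argument "motion" is a list of rows, each a list of 3 entries, a list of its own where there are three numbers: the shift along the world's x, y, z in mm, then the turn, a rotation vector about the world's x, y, z in rad, then the opening, from -1 (shut) to 1 (fully open). A call has 1 to 10 rows; each row is the pose to reach, as a shift and turn from the pose measured when the call began; what a row does not reach only later rows make up. A row lasts 1/10 s, in which the tool goes at most 50 mm and 8.59 degrees, less where a joint would pass 70% of its speed; a pose out of reach is approached as far as the arm can. A call with a gripper value outside its range is refused whole. The fingers move at their own pace and stop on an object; the grip force is fixed at half the most. Time passes only in rows, so rows that repeat a pose let the fingers close. It gives the time, the measured TCP pose, the force and the opening at its end, in the units of the state.
- bot.get_state(): the state, without advancing time (a new reading comes with each control period).
- bot.camera(name): name is "scene" or "side" or "wrist"; returns (picture, depth): 480x640x3 uint8, red, green, blue; 480x640 float32, m along the optical axis (not along the pixel's ray), 0 where there is no reading.
- bot.get_calibration(name): a dict with "fov_y" (degrees; the focal length in pixels is half the picture's height over the tangent of half this angle, whatever the lens; pixels are square), "cx", "cy" (the principal point, pixels), "world_from_camera" (4x4, takes a point from camera to world coordinates). Camera axes: x right, y down, z forward; pixel columns grow to the right and rows downward; lengths in m; the calibration is good to about 2 mm. A picture is of the moment at which its call begins: read the wrist's pose just before it. get_calibration takes no time and is no camera call; for the wrist camera it gives the pose at the moment of the call.
- bot.job_done(): hands the job in, once; it reports no verdict.
The state is a dict: "clock": time; "q": joint angles; "dq": joint speeds; "effort": joint torques, N m; "ee_pos": TCP position; "ee_rot": TCP orientation; "wrist_force": force on the tool from outside, world axes, zero at the start; "moment": the same for the moment, N m; "gripper_width": finger opening in m.
Only numpy, scipy, OpenCV 4.12 (cv2) and the standard library are available. Lean on these libraries where they do the work, as an engineer would, in place of code of your own. Each camera call takes 0.05 s, during which the arm holds its last target. There are 200 camera calls.

## Working session

There is one attempt and no reset: what is moved stays moved. The work goes in short steps, Python scripts to look and compute and a tool call to move; the robot and the scene stay as the last step left them, time stands still between calls to the robot, and variables do not carry over. Pictures are saved under pics/ and viewed, on a budget of 14 in all, crops included, one or two more only if the job needs it, and the job is handed in when it is done.

Besides the shell and the picture viewer there is one more tool, called as name(argument=value, ...) on one line, values as JSON. apply_moves: Moves the arm, as the interface text tells. Its arguments: {"type":"object","properties":{"motion":{"type":"array"}},"required":["motion"]}

```bash
mkdir -p pics; ls; cat > h.py <<'E'
import numpy as np, cv2
from bench import bot
def grab(n,save=None):
    c=bot.get_calibration(n); im,d=bot.camera(n)
    np.savez(f'pics/{n}.npz',im=im,d=d,T=np.array(c['world_from_camera']),k=[240/np.tan(np.radians(c['fov_y'])/2),c['cx'],c['cy']])
    if save: cv2.imwrite(f'pics/{save}.png',im[:,:,::-1])
def load(n):
    z=np.load(f'pics/{n}.npz'); return z['im'],z['d'],z['T'],z['k']
def cloud(n):
    im,d,T,k=load(n); v,u=np.mgrid[:480,:640]
    p=np.stack([(u-k[1])*d/k[0],(v-k[2])*d/k[0],d],-1)@T[:3,:3].T+T[:3,3]
    p[d==0]=np.nan; return im,p
def onplane(n,u,v,z):
    im,d,T,k=load(n); r=T[:3,:3]@np.array([(u-k[1])/k[0],(v-k[2])/k[0],1]); o=T[:3,3]
    return o+r*(z-o[2])/r[2]
E
python3 - <<'E'
from h import *
for n in ('scene','side'): grab(n,n+'0'); print(n,load(n)[2].round(3).tolist(),load(n)[3])
print(bot.get_state())
E
```

```text
pics
scene [[-0.433, 0.721, -0.541, 1.282], [0.901, 0.357, -0.245, 0.339], [0.016, -0.594, -0.804, 1.119], [0.0, 0.0, 0.0, 1.0]] [622.04417847 327.7993653  249.57457078]
side [[-0.987, -0.107, 0.121, 0.443], [-0.162, 0.687, -0.709, 0.619], [-0.007, -0.719, -0.695, 0.655], [0.0, 0.0, 0.0, 1.0]] [445.06779921 324.24139041 239.37242843]
{'clock': 0.1, 'q': array([ 1.22621128,  0.62925736,  0.03844973,  1.51828617, -0.02700226,
        0.99626271, -0.02002163]), 'dq': array([-0.00123005, -0.00364675, -0.00086172, -0.00479155,  0.00092226,
       -0.00097603,  0.00029296]), 'effort': array([ 3.18441904e-03, -5.64534259e+01,  1.23126458e+00, -1.93971205e+01,
        1.14427105e-02,  5.43408649e-03, -2.10829302e-05]), 'ee_pos': array([ 0.17872699, -0.62429757,  0.19217294]), 'ee_rot': array([-3.10946681e+00, -4.36222400e-01,  3.98514809e-04]), 'wrist_force': array([-0.36236724, -0.50321964,  0.92972181]), 'moment': array([0.01563018, 0.0024388 , 0.01506328]), 'gripper_width': 0.0856303816972998}
```

View pics/scene0.png

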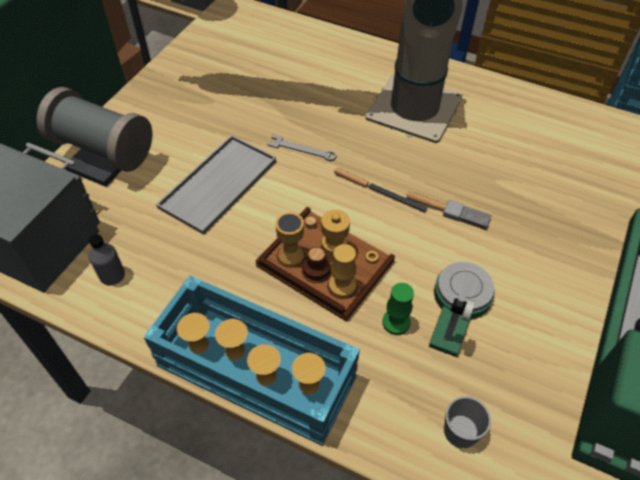

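View pics/side0.png

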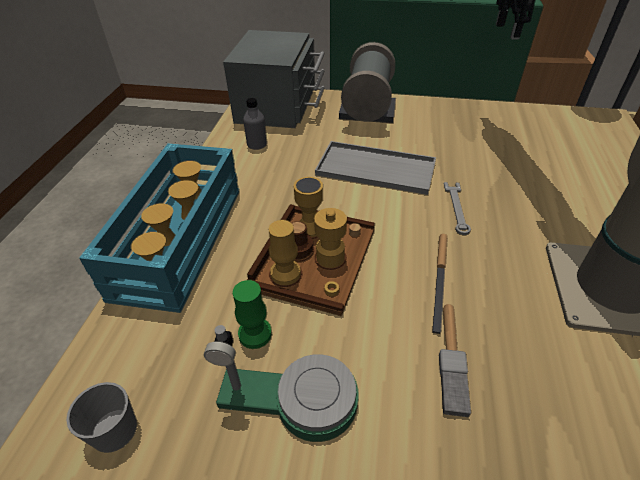

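The scene picture shows four pieces in the rack: the bell (dark mouth) at (290,225), the spigot (pin) at (335,222), the bobbin (plain top) at (344,258) and the former (low, dark) at (316,260). The tray is at (218,183) and the plate at (465,285), with its post at (460,310). The look-alikes are the green baluster at (400,305) and the brass tops in the blue crate. In the side view the bell is at (308,190), spigot at (330,220), bobbin at (283,235), former at (298,238) and plate centre at (318,388).

```bash
python3 - <<'E'
from h import *
cl={n:cloud(n) for n in('scene','side')}
for n in cl:
    im,p=cl[n]
    print(n,'table z',np.nanmedian(p[...,2]))
    def near(u,v,z,r,tol=.006):
        c=onplane(n,u,v,z)
        m=(abs(p[...,2]-z)<tol)&(np.hypot(p[...,0]-c[0],p[...,1]-c[1])<r)
        q=p[m]; 
        if len(q)<10: return c,len(q)
        (x,y),R=cv2.minEnclosingCircle(q[:,:2].astype(np.float32)); return c.round(4),len(q),q.mean(0).round(4),(round(x,4),round(y,4),round(R,4))
    pts={'scene':dict(bell=(290,222,.129),spig=(336,222,.119),bob=(344,255,.134),form=(316,256,.076),plate=(465,283,.04)),
     'side':dict(bell=(308,185,.129),spig=(330,220,.119),bob=(283,230,.134),form=(298,231,.076),plate=(318,388,.04))}[n]
    for k,(u,v,z) in pts.items(): print(k,near(u,v,z,.07 if k=='plate' else .045))
    cs={'scene':dict(tray=[(233,138),(276,158),(205,230),(159,206)],rack=[(308,208),(394,258),(347,314),(258,262)]),
        'side':dict(tray=[(327,145),(435,160),(430,190),(317,170)],rack=[(288,208),(376,222),(340,308),(250,278)])}[n]
    for k in cs:
        q=np.array([onplane(n,u,v,.016 if k=='tray' else .024)[:2] for u,v in cs[k]]); print(k,q.round(3).tolist(),q.mean(0).round(4))
A=[]
im=load('scene')[0]; A.append(cv2.resize(im[195:325,245:405],(800,600)[:2] and (738,600),interpolation=3))
cv2.imwrite('pics/crop1.png',A[0][:,:,::-1])
E
```

```text
scene table z 0.0006765130747923287
bell (array([ 0.5876, -0.0629,  0.129 ]), 528, array([ 0.5926, -0.0634,  0.1292]), (0.5907, -0.063, 0.0308))
spig (array([0.5384, 0.0181, 0.119 ]), 484, array([0.5379, 0.0155, 0.1188]), (0.5354, 0.0149, 0.0319))
bob (array([0.6177, 0.0722, 0.134 ]), 346, array([0.6146, 0.0704, 0.1337]), (0.6129, 0.0703, 0.023))
form (array([0.6065, 0.0057, 0.076 ]), 234, array([0.6035, 0.0034, 0.076 ]), (0.6012, 0.0035, 0.0209))
plate (array([0.508, 0.303, 0.04 ]), 1859, array([0.5075, 0.3043, 0.0401]), (0.5096, 0.3043, 0.0607))
tray [[0.33, -0.365], [0.344, -0.234], [0.614, -0.269], [0.601, -0.402]] [ 0.4722 -0.3174]
rack [[0.459, -0.088], [0.503, 0.143], [0.675, 0.11], [0.642, -0.116]] [0.5698 0.0125]
side table z -0.00022302160000775562
bell (array([ 0.5909, -0.0628,  0.129 ]), 476, array([ 0.5901, -0.0593,  0.1286]), (0.5913, -0.0632, 0.0305))
spig (array([0.5346, 0.021 , 0.119 ]), 540, array([0.5343, 0.02  , 0.1184]), (0.5357, 0.0157, 0.031))
bob (array([0.6081, 0.0758, 0.134 ]), 393, array([0.6123, 0.0733, 0.1332]), (0.6123, 0.0711, 0.0233))
form (array([0.5975, 0.0137, 0.076 ]), 172, array([0.5969, 0.0051, 0.0755]), (0.6019, 0.0037, 0.0199))
plate (array([0.5085, 0.3053, 0.04  ]), 4603, array([0.5093, 0.3097, 0.0399]), (0.5096, 0.306, 0.0587))
tray [[0.606, -0.388], [0.325, -0.36], [0.338, -0.234], [0.612, -0.273]] [ 0.4703 -0.3137]
rack [[0.648, -0.11], [0.453, -0.094], [0.498, 0.143], [0.674, 0.1]] [0.5684 0.0097]
```

View pics/crop1.png

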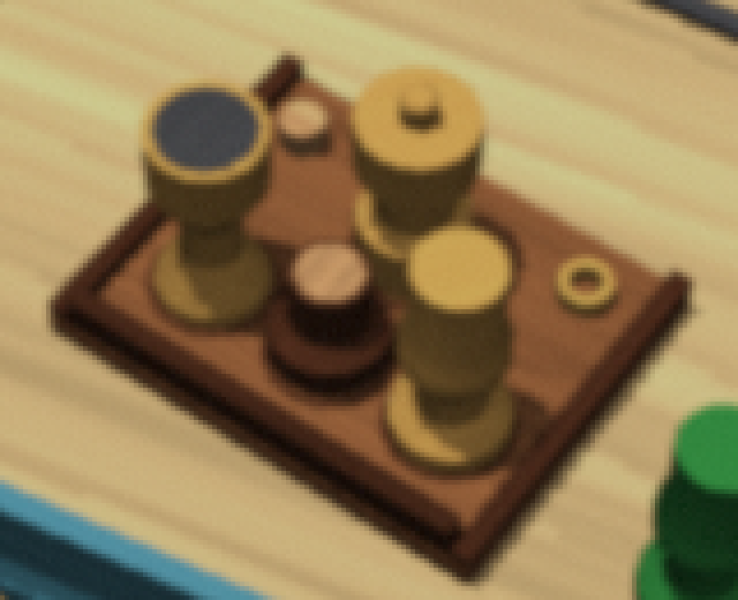

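Identification is settled: the crop shows the bell (dark mouth) at (207,130), the spigot (pin) at (418,110), the plain-topped bobbin at (460,270) and the former's pale disc at (330,272). The green baluster and the crate pieces are not part of the job.

The tops fit the rack layout: bell to bobbin measures 135 mm against 136, and their midpoint lands on the former. Rack yaw comes out at about -9.2°. I'll start by moving towards the bell.

apply_moves(motion=[[[200, 280, 60], [0, 0, 1.13], 1], [[200, 280, 60], [0, 0, 1.13], 1], [[200, 280, 60], [0, 0, 1.13], 1], [[200, 280, 60], [0, 0, 1.13], 1], [[200, 280, 60], [0, 0, 1.13], 1], [[200, 280, 60], [0, 0, 1.13], 1], [[200, 280, 60], [0, 0, 1.13], 1], [[200, 280, 60], [0, 0, 1.13], 1], [[200, 280, 60], [0, 0, 1.13], 1], [[200, 280, 60], [0, 0, 1.13], 1]])

```text
clock: 1.1
ee_pos: [0.3777, -0.3451, 0.2518]
ee_rot: [-2.396, -2.029, 0.003]
wrist_force: [-0.1, -0.5, -0.0]
gripper_width: 0.0853
```

```bash
python3 - <<'E'
from h import *
s=bot.get_state(); print(s['q'].round(3)); 
R=cv2.Rodrigues(s['ee_rot'])[0]; print(R.round(4).tolist(), s['ee_pos']); print('jaw yaw',np.degrees(np.arctan2(R[1,1],R[0,1])))
c=np.array(bot.get_calibration('wrist')['world_from_camera']); print('cam in tool',(R.T@(c[:3,3]-s['ee_pos'])).round(3))
im,p=cloud('side')
m=(p[...,2]>.1)&(abs(p[...,0]-.63)<.06)&(abs(p[...,1]-.28)<.12)
q=p[m]; print('tall near plate',q.min(0),q.max(0),np.median(q[q[:,2]>.14],0))
E
```

```text
[ 0.903  0.375 -0.303  1.812  0.134  0.977  0.378]
[[0.1648, 0.9863, -0.0028], [0.9863, -0.1648, 0.0002], [-0.0003, -0.0028, -1.0]] [ 0.37772178 -0.34507836  0.25181544]
jaw yaw -9.487459599675095
cam in tool [ 0.068  0.001 -0.182]
tall near plate [0.61420311 0.18173672 0.10007351] [0.6594387  0.33733538 0.17166228] [0.63096382 0.32739437 0.15477077]
```

apply_moves(motion=[[[213, 282, 0], [0, 0, 0.005], 1], [[213, 282, 0], [0, 0, 0.005], 1], [[213, 282, 0], [0, 0, 0.005], 1], [[213, 282, 0], [0, 0, 0.005], 1], [[213, 282, 0], [0, 0, 0.005], 1], [[213, 282, 0], [0, 0, 0.005], 1], [[213, 282, 0], [0, 0, 0.005], 1], [[213, 282, 0], [0, 0, 0.005], 1], [[213, 282, 0], [0, 0, 0.005], 1], [[213, 282, 0], [0, 0, 0.005], 1]])

```text
clock: 2.1
ee_pos: [0.5897, -0.0659, 0.2511]
ee_rot: [-2.395, -2.03, 0.007]
wrist_force: [0.3, -0.8, -0.3]
gripper_width: 0.0852
```

```bash
python3 - <<'E'
from h import *
s=bot.get_state(); print(s['q'].round(3),s['ee_pos']); grab('wrist','w1')
im,p=cloud('wrist')
for k,c,z,r in [('bell',(.591,-.063),.129,.045),('bob',(.6126,.0707),.134,.045),('spig',(.5355,.0153),.119,.045),('form',(.6015,.0036),.076,.04)]:
    m=(abs(p[...,2]-z)<.006)&(np.hypot(p[...,0]-c[0],p[...,1]-c[1])<r); q=p[m]
    if len(q)>10: print(k,len(q),q.mean(0).round(4),cv2.minEnclosingCircle(q[:,:2].astype(np.float32)))
E
```

```text
[ 0.288  0.509 -0.354  1.595  0.195  1.078 -0.283] [ 0.5897017  -0.0659345   0.25110372]
bell 4447 [ 0.5927 -0.0623  0.1303] ((0.5928373336791992, -0.06331130862236023), 0.029213128611445427)
bob 2757 [0.614  0.065  0.1348] ((0.6148152947425842, 0.07036697119474411), 0.021888641640543938)
spig 4788 [0.5375 0.0154 0.1198] ((0.5367205739021301, 0.014945228584110737), 0.030093785375356674)
form 1645 [0.6036 0.0039 0.0773] ((0.6036227345466614, 0.0038262985181063414), 0.018953856080770493)
```

View pics/w1.png

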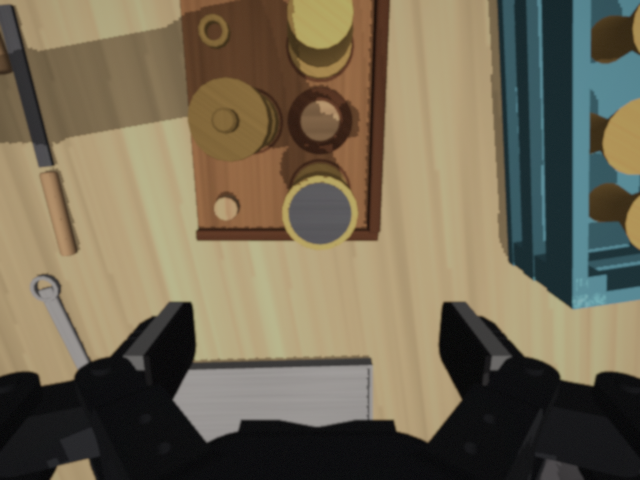

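The wrist view shows the bell mouth at (320,212), the spigot at (228,120), the former at (320,120) and the bobbin at (322,20). It agrees with the other cameras to within 2 mm, so I'll descend on the bell and grip.

apply_moves(motion=[[[2, 3, -40], [0, 0, 0], 1], [[2, 3, -80], [0, 0, 0], 1], [[2, 3, -120], [0, 0, 0], 1], [[2, 3, -150], [0, 0, 0], 1], [[2, 3, -162], [0, 0, 0], 1], [[2, 3, -162], [0, 0, 0], 1], [[2, 3, -162], [0, 0, 0], -1], [[2, 3, -162], [0, 0, 0], -1], [[2, 3, -162], [0, 0, 0], -1], [[2, 3, -162], [0, 0, 0], -1]])

```text
clock: 3.15
ee_pos: [0.5926, -0.0632, 0.0905]
ee_rot: [-2.397, -2.03, 0.004]
wrist_force: [4.1, -1.4, 16.6]
gripper_width: 0.0282
```

apply_moves(motion=[[[0, 0, 0], [0, 0, 0], -1], [[0, 0, 0], [0, 0, 0], -1], [[0, 0, 0], [0, 0, 0], -1]])

```text
clock: 3.45
ee_pos: [0.598, -0.0633, 0.0938]
ee_rot: [2.391, 2.026, 0.009]
wrist_force: [4.3, -0.6, 10.4]
gripper_width: 0.0002
```

The jaws closed past 58 mm, so something is wrong. I'll look before doing anything else.

```bash
python3 - <<'E'
from h import *
for n in('side','scene','wrist'): grab(n)
a=load('side')[0][140:320,220:420]; b=load('wrist')[0]; c=load('scene')[0][150:330,230:430]
a=cv2.resize(a,(400,360),interpolation=3); c=cv2.resize(c,(400,360),interpolation=3); b=cv2.resize(b,(320,240))
o=np.zeros((600,800,3),np.uint8); o[:360,:400]=a; o[:360,400:]=c; o[360:,:320]=b
cv2.imwrite('pics/chk1.png',o[:,:,::-1]); print(bot.get_state())
E
```

```text
{'clock': 3.6, 'q': array([ 0.24403289,  0.68945012, -0.29794724,  1.75544912,  0.28694057,
        0.73019751, -0.36856177]), 'dq': array([ 5.81377419e-04,  9.33854128e-04,  1.80926000e-04,  4.50416995e-04,
       -4.04982537e-04, -3.40761719e-04,  8.20319717e-05]), 'effort': array([-2.16635275e-01, -4.76656115e+01, -3.09801601e+00, -1.00813964e+01,
       -3.56307216e-01,  1.24672528e+00, -1.39086573e-03]), 'ee_pos': array([ 0.59792111, -0.06335387,  0.09383947]), 'ee_rot': array([2.39148009, 2.02566383, 0.00855849]), 'wrist_force': array([ 3.05457664,  0.33993591, 10.19794705]), 'moment': array([-0.16678074, -0.89337116,  0.02897033]), 'gripper_width': 0.0002076302236101039}
```

View pics/chk1.png

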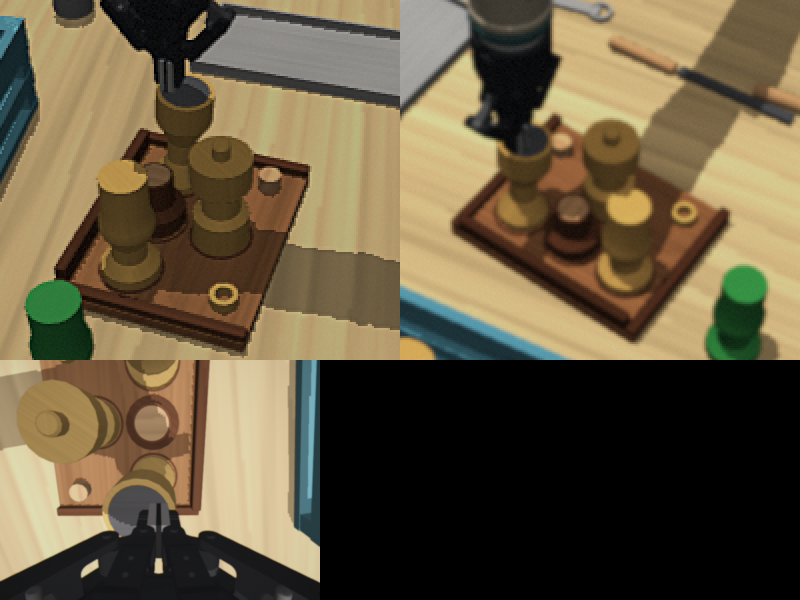

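```bash
python3 - <<'E'
from h import *
for n in('side','scene','wrist'):
    im,p=cloud(n); dark=(im.max(-1)<70)
    near=(np.hypot(p[...,0]-.592,p[...,1]+.063)<.09)
    for nm,m in (('rim+mouth',near&(abs(p[...,2]-.129)<.012)&(np.hypot(p[...,0]-.592,p[...,1]+.063)<.05)&~(im.max(-1)<45)),('above',near&(p[...,2]>.145)&(p[...,2]<.2)),('dark .10-.145',near&(im.max(-1)<45)&(p[...,2]>.1)&(p[...,2]<.145))):
        q=p[m]
        if len(q)<5: print(n,nm,len(q)); continue
        A=np.c_[q[:,:2]-q[:,:2].mean(0),np.ones(len(q))]; f=np.linalg.lstsq(A,q[:,2],rcond=None)[0]
        print(n,nm,len(q),'mean',q.mean(0).round(4),'min',q.min(0).round(3),'max',q.max(0).round(3),'plane',f.round(3))
im,p=cloud('wrist'); 
for v in range(400,480,8): print(v,[tuple((p[v,u]*1000).round().tolist()) for u in (250,290,315,330)])
E
```

```text
side rim+mouth 358 mean [ 0.5789 -0.0514  0.1274] min [ 0.553 -0.089  0.117] max [ 0.61  -0.031  0.141] plane [ 0.092 -0.151  0.127]
side above 644 mean [ 0.598  -0.0554  0.1798] min [ 0.552 -0.079  0.145] max [ 0.644 -0.042  0.2  ] plane [ 0.054 -0.021  0.18 ]
side dark .10-.145 180 mean [ 0.5832 -0.054   0.1323] min [ 0.562 -0.072  0.127] max [ 0.611 -0.038  0.145] plane [ 0.23  -0.071  0.132]
scene rim+mouth 279 mean [ 0.5926 -0.0525  0.1279] min [ 0.552 -0.085  0.117] max [ 0.611 -0.033  0.141] plane [-0.052 -0.066  0.128]
scene above 308 mean [ 0.601  -0.0562  0.1788] min [ 0.552 -0.08   0.145] max [ 0.639 -0.045  0.2  ] plane [-0.032  0.162  0.179]
scene dark .10-.145 102 mean [ 0.5812 -0.0516  0.1323] min [ 0.561 -0.068  0.126] max [ 0.607 -0.041  0.145] plane [ 0.241 -0.092  0.132]
wrist rim+mouth 10870 mean [ 0.5819 -0.0504  0.1308] min [ 0.555 -0.078  0.117] max [ 0.613 -0.032  0.141] plane [ 0.038 -0.079  0.131]
wrist above 23341 mean [ 0.599  -0.0559  0.185 ] min [ 0.554 -0.078  0.145] max [ 0.646 -0.043  0.2  ] plane [-0.016 -0.079  0.185]
wrist dark .10-.145 199 mean [ 
[... 372 characters left out ...]
(600.0, -71.0, 183.0)]
424 [(589.0, -44.0, 216.0), (595.0, -49.0, 211.0), (572.0, -223.0, 2.0), (602.0, -53.0, 207.0)]
432 [(589.0, -47.0, 214.0), (595.0, -52.0, 210.0), (600.0, -52.0, 211.0), (602.0, -53.0, 210.0)]
440 [(590.0, -44.0, 219.0), (595.0, -51.0, 212.0), (600.0, -52.0, 213.0), (602.0, -53.0, 212.0)]
448 [(590.0, -45.0, 220.0), (595.0, -51.0, 215.0), (600.0, -51.0, 215.0), (602.0, -53.0, 214.0)]
456 [(591.0, -43.0, 224.0), (595.0, -51.0, 217.0), (599.0, -52.0, 216.0), (602.0, -52.0, 217.0)]
464 [(592.0, -41.0, 227.0), (595.0, -51.0, 218.0), (600.0, -51.0, 219.0), (602.0, -53.0, 218.0)]
472 [(592.0, -41.0, 229.0), (595.0, -52.0, 219.0), (599.0, -52.0, 220.0), (602.0, -52.0, 220.0)]
```

```bash
python3 - <<'E'
from h import *
im,p=cloud('wrist')
for v in range(268,345,6): print(v,[(u,*(p[v,u]*1000).round().astype(int).tolist(),int(im[v,u].max())) for u in (270,290,305,316,330,345)])
o=cv2.resize(im[220:400,200:440],(800,600),interpolation=3); cv2.imwrite('pics/chk2.png',o[:,:,::-1])
E
```

```text
268 [(270, 584, -44, 132, 78), (290, 592, -46, 132, 79), (305, 597, -46, 133, 78), (316, 601, -47, 133, 78), (330, 606, -48, 133, 167), (345, 612, -54, 118, 103)]
274 [(270, 584, -47, 132, 77), (290, 591, -48, 133, 77), (305, 597, -49, 133, 77), (316, 601, -49, 134, 77), (330, 606, -50, 133, 170), (345, 612, -54, 126, 102)]
280 [(270, 583, -49, 131, 78), (290, 591, -50, 133, 78), (305, 596, -51, 132, 79), (316, 600, -52, 133, 78), (330, 606, -53, 133, 126), (345, 611, -54, 132, 119)]
286 [(270, 583, -52, 130, 76), (290, 590, -52, 133, 76), (305, 596, -51, 138, 82), (316, 600, -52, 137, 52), (330, 605, -53, 138, 83), (345, 611, -55, 134, 169)]
292 [(270, 582, -54, 131, 76), (290, 590, -55, 132, 77), (305, 596, -52, 143, 89), (316, 600, -52, 143, 22), (330, 605, -53, 142, 90), (345, 610, -58, 133, 167)]
298 [(270, 582, -56, 132, 75), (290, 589, -57, 132, 68), (305, 597, -51, 149, 90), (316, 600, -52, 148, 21), (330, 605, -52, 150, 90), (345, 610, -60, 135, 155)]
304 [(270, 581, -59, 132, 76), (290, 591, -54, 144, 27), (305, 597, -52, 153, 89), (316, 600, -52, 153, 22), (330, 605, -53, 
[... 301 characters left out ...]
25), (330, 604, -52, 162, 89), (345, 609, -57, 155, 35)]
322 [(270, 580, -66, 133, 77), (290, 591, -55, 158, 27), (305, 597, -51, 166, 90), (316, 600, -52, 166, 22), (330, 604, -52, 166, 90), (345, 609, -58, 158, 28)]
328 [(270, 579, -69, 131, 75), (290, 591, -55, 161, 27), (305, 597, -52, 169, 90), (316, 600, -52, 169, 21), (330, 604, -53, 170, 91), (345, 608, -57, 162, 25)]
334 [(270, 588, -49, 175, 86), (290, 593, -49, 177, 27), (305, 597, -51, 175, 85), (316, 600, -52, 172, 42), (330, 604, -51, 175, 67), (345, 608, -51, 178, 26)]
340 [(270, 588, -49, 178, 26), (290, 594, -49, 179, 36), (305, 597, -51, 178, 27), (316, 600, -55, 171, 43), (330, 604, -52, 178, 26), (345, 608, -51, 180, 36)]
```

View pics/chk2.png

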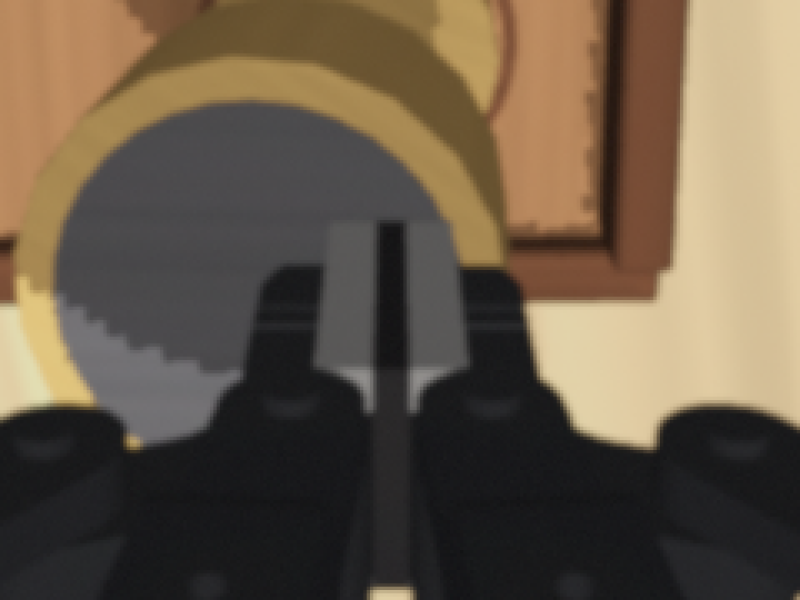

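What happened: the shut fingertips are standing on the bell's flat top at (400,225) in the crop, true height about 0.13 m, while the reported TCP z is 0.094. So the real finger ends sit about 35 mm above the reported TCP. The bell is still upright but has been dragged about 10 mm. I'll lift, then re-measure both the bell and the finger offset.

apply_moves(motion=[[[0, 0, 20], [0, 0, 0], -1], [[0, 0, 60], [0, 0, 0], -1], [[0, 0, 100], [0, 0, 0], -1], [[0, 0, 120], [0, 0, 0], -1], [[0, 0, 120], [0, 0, 0], -1], [[0, 0, 120], [0, 0, 0], -1]])

```text
clock: 4.2
ee_pos: [0.5978, -0.0635, 0.2141]
ee_rot: [2.391, 2.025, 0.009]
wrist_force: [0.4, 1.0, 0.1]
gripper_width: -0.0002
```

```bash
cat >> h.py <<'E'
def rim(n,c,z,r=.045,tol=.008):
    im,p=cloud(n); m=(abs(p[...,2]-z)<tol)&(np.hypot(p[...,0]-c[0],p[...,1]-c[1])<r); q=p[m]
    if len(q)<10: return n,len(q)
    A=np.c_[q[:,:2]-q[:,:2].mean(0),np.ones(len(q))]; f=np.linalg.lstsq(A,q[:,2],rcond=None)[0]
    (x,y),R=cv2.minEnclosingCircle(q[:,:2].astype(np.float32))
    return n,len(q),'circ',np.round([x,y,R],4).tolist(),'z',round(q[:,2].mean(),4),'slope',f[:2].round(3).tolist()
E
python3 - <<'E'
from h import *
s=bot.get_state(); print(s['ee_pos'],s['ee_rot'],s['gripper_width'])
for n in('scene','side','wrist'):
    grab(n); print(rim(n,(.583,-.058),.129)); print(' spig',rim(n,(.536,.0153),.119))
    im,p=cloud(n); e=s['ee_pos']
    m=(np.hypot(p[...,0]-e[0],p[...,1]-e[1])<.022)&(p[...,2]>.17); q=p[m]; print(' finger zmin',np.sort(q[:,2])[:8].round(4))
E
```

```text
[ 0.59780665 -0.06345824  0.21414981] [2.39103508 2.02516993 0.00892282] -0.00018973927105510313
('scene', 545, 'circ', [0.5923, -0.0627, 0.0307], 'z', np.float64(0.1294), 'slope', [-0.039, -0.011])
 spig ('scene', 512, 'circ', [0.5352, 0.0144, 0.0325], 'z', np.float64(0.1186), 'slope', [-0.034, -0.023])
 finger zmin [0.2506 0.251  0.2527 0.2547 0.256  0.2565 0.2566 0.2568]
('side', 493, 'circ', [0.5902, -0.0622, 0.0309], 'z', np.float64(0.1283), 'slope', [0.009, -0.048])
 spig ('side', 572, 'circ', [0.5355, 0.0151, 0.0311], 'z', np.float64(0.1182), 'slope', [0.005, -0.033])
 finger zmin [0.2493 0.251  0.2517 0.2523 0.2527 0.2533 0.2533 0.254 ]
('wrist', 5689, 'circ', [0.5931, -0.0632, 0.0291], 'z', np.float64(0.1303), 'slope', [-0.005, -0.013])
 spig ('wrist', 6236, 'circ', [0.5368, 0.0147, 0.0301], 'z', np.float64(0.1199), 'slope', [-0.008, 0.001])
 finger zmin [0.2551 0.2551 0.2554 0.2555 0.2556 0.2557 0.2558 0.2558]
```

The bell is back level on its original spot; it had only been tipped while the tips pressed on it. All three cameras agree that the shut fingertips are 36 mm above the reported TCP, so I'm lowering my reported-z targets by 36 mm. The xy readings are right.

apply_moves(motion=[[[-6, 0, 0], [0, 0, 0], 1], [[-6, 0, 0], [0, 0, 0], 1], [[-6, 0, 0], [0, 0, 0], 1], [[-6, 0, 0], [0, 0, 0], 1], [[-6, 0, 0], [0, 0, 0], 1], [[-6, 0, 0], [0, 0, 0], 1], [[-6, 0, -40], [0, 0, 0], 1], [[-6, 0, -80], [0, 0, 0], 1], [[-6, 0, -110], [0, 0, 0], 1], [[-6, 0, -120], [0, 0, 0], 1]])

```text
clock: 5.35
ee_pos: [0.5885, -0.0635, 0.0894]
ee_rot: [2.396, 2.029, -0.001]
wrist_force: [-0.9, 0.6, -0.1]
gripper_width: 0.0854
```

apply_moves(motion=[[[0, 0, -20], [0, 0, 0], 1], [[0, 0, -40], [0, 0, 0], 1], [[0, 0, -40], [0, 0, 0], 1], [[0, 0, -40], [0, 0, 0], -1], [[0, 0, -40], [0, 0, 0], -1], [[0, 0, -40], [0, 0, 0], -1], [[0, 0, -40], [0, 0, 0], -1], [[0, 0, -40], [0, 0, 0], -1], [[0, 0, -40], [0, 0, 0], -1], [[0, 0, -40], [0, 0, 0], -1]])

```text
clock: 6.35
ee_pos: [0.5906, -0.0635, 0.0516]
ee_rot: [2.393, 2.027, 0.004]
wrist_force: [0.8, 0.0, 7.0]
gripper_width: 0.057
```

The jaws stopped at 57 mm, which is the bell's band. Next I lift and carry it to the tray.

apply_moves(motion=[[[0, 0, 20], [0, 0, 0], -1], [[0, 0, 60], [0, 0, 0], -1], [[0, 0, 90], [0, 0, 0], -1], [[-4, -40, 90], [0, 0, 0], -1], [[-8, -80, 90], [0, 0, 0], -1], [[-12, -120, 90], [0, 0, 0], -1], [[-16, -160, 90], [0, 0, 0], -1], [[-20, -200, 90], [0, 0, 0], -1], [[-23, -230, 90], [0, 0, 0], -1], [[-25, -244, 90], [0, 0, 0], -1]])

```text
clock: 7.35
ee_pos: [0.5633, -0.3122, 0.1412]
ee_rot: [2.398, 2.021, -0.0]
wrist_force: [-1.3, -0.4, -4.2]
gripper_width: 0.0567
```

apply_moves(motion=[[[3, 5, -30], [0, 0, 0], -1], [[3, 5, -60], [0, 0, 0], -1], [[3, 5, -85], [0, 0, 0], -1], [[3, 5, -95], [0, 0, 0], -1], [[3, 5, -98], [0, 0, 0], -1], [[3, 5, -99], [0, 0, 0], -1], [[3, 5, -99], [0, 0, 0], -1]])

```text
clock: 8.05
ee_pos: [0.5674, -0.3074, 0.0435]
ee_rot: [2.396, 2.02, 0.001]
wrist_force: [0.5, -0.7, -2.9]
gripper_width: 0.0566
```

apply_moves(motion=[[[0, 0, 0], [0, 0, 0], 0.4], [[0, 0, 0], [0, 0, 0], 0.6], [[0, 0, 0], [0, 0, 0], 1], [[0, 0, 0], [0, 0, 0], 1], [[0, 0, 0], [0, 0, 0], 1], [[0, 0, 20], [0, 0, 0], 1], [[0, 0, 60], [0, 0, 0], 1], [[0, 0, 110], [0, 0, 0], 1], [[0, 0, 150], [0, 0, 0], 1], [[0, 0, 160], [0, 0, 0], 1]])

```text
clock: 9.05
ee_pos: [0.5705, -0.3084, 0.2091]
ee_rot: [2.39, 2.014, 0.008]
wrist_force: [0.9, -0.3, 0.2]
gripper_width: 0.0852
```

```bash
python3 - <<'E'
from h import *
for n in('side','scene'):
    grab(n); print(rim(n,(.567,-.307),.119))
E
```

```text
('side', 302, 'circ', [0.5681, -0.306, 0.0304], 'z', np.float64(0.118), 'slope', [0.007, -0.056])
('scene', 476, 'circ', [0.5679, -0.3073, 0.0312], 'z', np.float64(0.1192), 'slope', [-0.035, -0.017])
```

apply_moves(motion=[[[42, 379, 0], [0, 0, 0.01], 1], [[42, 379, 0], [0, 0, 0.01], 1], [[42, 379, 0], [0, 0, 0.01], 1], [[42, 379, 0], [0, 0, 0.01], 1], [[42, 379, 0], [0, 0, 0.01], 1], [[42, 379, 0], [0, 0, 0.01], 1], [[42, 379, 0], [0, 0, 0.01], 1], [[42, 379, 0], [0, 0, 0.01], 1], [[42, 379, 0], [0, 0, 0.01], 1], [[42, 379, 0], [0, 0, 0.01], 1]])

```text
clock: 10.15
ee_pos: [0.6093, 0.0713, 0.2035]
ee_rot: [2.383, 2.032, -0.002]
wrist_force: [0.1, -0.9, 0.4]
gripper_width: 0.0853
```

apply_moves(motion=[[[4, -1, -40], [0, 0, 0], 1], [[4, -1, -85], [0, 0, 0], 1], [[4, -1, -120], [0, 0, 0], 1], [[4, -1, -142], [0, 0, 0], 1], [[4, -1, -146], [0, 0, 0], 1], [[4, -1, -146], [0, 0, 0], 1], [[4, -1, -146], [0, 0, 0], -1], [[4, -1, -146], [0, 0, 0], -1], [[4, -1, -146], [0, 0, 0], -1], [[4, -1, -146], [0, 0, 0], -1]])

```text
clock: 11.15
ee_pos: [0.6142, 0.0703, 0.0591]
ee_rot: [2.382, 2.031, 0.001]
wrist_force: [-0.6, -0.7, 6.6]
gripper_width: 0.042
```

apply_moves(motion=[[[0, 0, 0], [0, 0, 0], -1], [[0, 0, 0], [0, 0, 0], -1], [[0, 0, 0], [0, 0, 0], -1]])

```text
clock: 11.45
ee_pos: [0.6141, 0.0703, 0.0592]
ee_rot: [2.382, 2.031, 0.001]
wrist_force: [-0.4, 0.4, 0.0]
gripper_width: 0.0422
```

apply_moves(motion=[[[0, 0, 20], [0, 0, 0], -1], [[0, 0, 65], [0, 0, 0], -1], [[0, 0, 110], [0, 0, 0], -1], [[0, 0, 145], [0, 0, 0], -1], [[-5, -15, 150], [0, 0, 0], -1], [[-20, -55, 150], [0, 0, 0], -1], [[-35, -98, 150], [0, 0, 0], -1], [[-50, -141, 150], [0, 0, 0], -1], [[-65, -184, 150], [0, 0, 0], -1], [[-80, -227, 150], [0, 0, 0], -1]])

```text
clock: 12.45
ee_pos: [0.5312, -0.1591, 0.2073]
ee_rot: [2.384, 2.032, -0.004]
wrist_force: [0.2, -0.9, -2.8]
gripper_width: 0.0423
```

apply_moves(motion=[[[-15, -43, 0], [0, 0, 0], -1], [[-30, -86, 0], [0, 0, 0], -1], [[-45, -129, 0], [0, 0, 0], -1], [[-60, -170, 0], [0, 0, 0], -1], [[-64, -182, 0], [0, 0, 0], -1], [[-65, -185, 0], [0, 0, 0], -1], [[-65, -185, -10], [0, 0, 0], -1], [[-65, -185, -50], [0, 0, 0], -1], [[-65, -185, -80], [0, 0, 0], -1], [[-65, -185, -90], [0, 0, 0], -1]])

```text
clock: 13.45
ee_pos: [0.4644, -0.34, 0.1134]
ee_rot: [2.386, 2.042, -0.005]
wrist_force: [-0.9, 0.5, -3.3]
gripper_width: 0.042
```

apply_moves(motion=[[[4, -2, -25], [0, 0, 0], -1], [[4, -2, -50], [0, 0, 0], -1], [[4, -2, -60], [0, 0, 0], -1], [[4, -2, -63], [0, 0, 0], -1], [[4, -2, -64], [0, 0, 0], -1], [[4, -2, -64], [0, 0, 0], -1]])

```text
clock: 14.05
ee_pos: [0.4694, -0.3423, 0.0506]
ee_rot: [2.385, 2.041, -0.004]
wrist_force: [0.1, -0.3, -2.9]
gripper_width: 0.0421
```

apply_moves(motion=[[[0, 0, 0], [0, 0, 0], 0.2], [[0, 0, 0], [0, 0, 0], 0.4], [[0, 0, 0], [0, 0, 0], 0.6], [[0, 0, 0], [0, 0, 0], 0.7], [[0, 0, 0], [0, 0, 0], 0.7], [[0, 0, 20], [0, 0, 0], 0.7], [[0, 0, 60], [0, 0, 0], 0.8], [[0, 0, 110], [0, 0, 0], 1], [[0, 0, 145], [0, 0, 0], 1], [[0, 0, 150], [0, 0, 0], 1]])

```text
clock: 15.05
ee_pos: [0.4722, -0.3438, 0.2055]
ee_rot: [2.378, 2.035, 0.0]
wrist_force: [0.1, -0.2, 0.2]
gripper_width: 0.0855
```

```bash
python3 - <<'E'
from h import *
for n in('side','scene'):
    grab(n); print(rim(n,(.469,-.342),.124),rim(n,(.567,-.307),.119))
E
```

```text
('side', 187, 'circ', [0.4686, -0.3412, 0.0237], 'z', np.float64(0.1222), 'slope', [0.011, -0.065]) ('side', 301, 'circ', [0.5675, -0.307, 0.0316], 'z', np.float64(0.118), 'slope', [0.009, -0.052])
('scene', 262, 'circ', [0.4679, -0.3431, 0.0253], 'z', np.float64(0.1237), 'slope', [-0.038, -0.026]) ('scene', 475, 'circ', [0.568, -0.3091, 0.0336], 'z', np.float64(0.1192), 'slope', [-0.023, -0.029])
```

apply_moves(motion=[[[64, 359, 0], [0, 0, 0], 1], [[64, 359, 0], [0, 0, 0], 1], [[64, 359, 0], [0, 0, 0], 1], [[64, 359, 0], [0, 0, 0], 1], [[64, 359, 0], [0, 0, 0], 1], [[64, 359, 0], [0, 0, 0], 1], [[64, 359, 0], [0, 0, 0], 1], [[64, 359, 0], [0, 0, 0], 1], [[64, 359, 0], [0, 0, 0], 1], [[64, 359, 0], [0, 0, 0], 1]])

```text
clock: 16.15
ee_pos: [0.5327, 0.0146, 0.2002]
ee_rot: [2.384, 2.039, -0.009]
wrist_force: [0.4, -1.2, 0.3]
gripper_width: 0.0854
```

Both pieces are standing in the tray. Now the spigot.

apply_moves(motion=[[[3, 1, -40], [0, 0, 0], 1], [[3, 1, -85], [0, 0, 0], 1], [[3, 1, -125], [0, 0, 0], 1], [[3, 1, -147], [0, 0, 0], 1], [[3, 1, -152], [0, 0, 0], 1], [[3, 1, -152], [0, 0, 0], 1], [[3, 1, -152], [0, 0, 0], -1], [[3, 1, -152], [0, 0, 0], -1], [[3, 1, -152], [0, 0, 0], -1], [[3, 1, -152], [0, 0, 0], -1]])

```text
clock: 17.15
ee_pos: [0.5366, 0.0154, 0.0502]
ee_rot: [2.383, 2.037, -0.006]
wrist_force: [-1.5, -1.8, 5.7]
gripper_width: 0.0583
```

apply_moves(motion=[[[0, 0, 0], [0, 0, 0], -1], [[0, 0, 0], [0, 0, 0], -1]])

```text
clock: 17.35
ee_pos: [0.5368, 0.0151, 0.0508]
ee_rot: [2.383, 2.036, -0.005]
wrist_force: [-0.1, -0.1, -5.0]
gripper_width: 0.0581
```

apply_moves(motion=[[[0, 0, 20], [0, 0, 0], -1], [[0, 0, 65], [0, 0, 0], -1], [[0, 0, 105], [0, 0, 0], -1], [[-5, -10, 125], [0, 0, 0], -1], [[-23, -45, 130], [0, 0, 0], -1], [[-43, -84, 130], [0, 0, 0], -1], [[-63, -123, 130], [0, 0, 0], -1], [[-83, -162, 130], [0, 0, 0], -1], [[-103, -201, 130], [0, 0, 0], -1], [[-123, -240, 130], [0, 0, 0], -1]])

```text
clock: 18.35
ee_pos: [0.4123, -0.2262, 0.1807]
ee_rot: [2.383, 2.037, -0.006]
wrist_force: [1.0, -0.6, -5.2]
gripper_width: 0.0581
```

apply_moves(motion=[[[-18, -35, 0], [0, 0, 0], -1], [[-28, -54, 0], [0, 0, 0], -1], [[-30, -57, 0], [0, 0, 0], -1], [[-30, -57, -10], [0, 0, 0], -1], [[-30, -57, -45], [0, 0, 0], -1], [[-30, -57, -80], [0, 0, 0], -1], [[-30, -57, -100], [0, 0, 0], -1], [[-30, -57, -105], [0, 0, 0], -1]])

```text
clock: 19.15
ee_pos: [0.3815, -0.2801, 0.0731]
ee_rot: [2.384, 2.044, -0.006]
wrist_force: [-0.8, 0.7, -6.0]
gripper_width: 0.0581
```

apply_moves(motion=[[[2, -3, -15], [0, 0, 0], -1], [[2, -3, -26], [0, 0, 0], -1], [[2, -3, -31], [0, 0, 0], -1], [[2, -3, -32], [0, 0, 0], -1], [[2, -3, -32], [0, 0, 0], -1], [[2, -3, -32], [0, 0, 0], -1]])

```text
clock: 19.75
ee_pos: [0.3839, -0.2834, 0.0418]
ee_rot: [2.383, 2.043, -0.005]
wrist_force: [0.1, -0.3, -4.5]
gripper_width: 0.0581
```

apply_moves(motion=[[[0, 0, 0], [0, 0, 0], 0.45], [[0, 0, 0], [0, 0, 0], 0.6], [[0, 0, 0], [0, 0, 0], 1], [[0, 0, 0], [0, 0, 0], 1], [[0, 0, 0], [0, 0, 0], 1], [[0, 0, 20], [0, 0, 0], 1], [[0, 0, 60], [0, 0, 0], 1], [[0, 0, 110], [0, 0, 0], 1], [[0, 0, 150], [0, 0, 0], 1], [[0, 0, 160], [0, 0, 0], 1]])

```text
clock: 20.75
ee_pos: [0.3864, -0.2847, 0.206]
ee_rot: [2.377, 2.038, -0.002]
wrist_force: [0.6, 0.6, -0.3]
gripper_width: 0.0851
```

apply_moves(motion=[[[217, 289, 0], [0, 0, 0], 1], [[217, 289, 0], [0, 0, 0], 1], [[217, 289, 0], [0, 0, 0], 1], [[217, 289, 0], [0, 0, 0], 1], [[217, 289, 0], [0, 0, 0], 1], [[217, 289, 0], [0, 0, 0], 1], [[217, 289, 0], [0, 0, 0], 1], [[217, 289, 0], [0, 0, 0], 1], [[217, 289, 0], [0, 0, 0], 1], [[217, 289, 0], [0, 0, 0], 1]])

```text
clock: 21.75
ee_pos: [0.6021, 0.0026, 0.205]
ee_rot: [2.378, 2.037, -0.007]
wrist_force: [-0.3, -0.4, -0.7]
gripper_width: 0.0857
```

```bash
python3 - <<'E'
from h import *
for n in('side','scene','wrist'):
    grab(n); print('spig',rim(n,(.384,-.283),.109),'\n bob',rim(n,(.469,-.342),.124),'\n bell',rim(n,(.567,-.307),.119),'\n former',rim(n,(.602,.0037),.076))
E
```

```text
spig ('side', 325, 'circ', [0.3827, -0.284, 0.0327], 'z', np.float64(0.1079), 'slope', [0.0, -0.058]) 
 bob ('side', 187, 'circ', [0.4676, -0.3406, 0.0235], 'z', np.float64(0.1224), 'slope', [-0.001, -0.067]) 
 bell ('side', 213, 'circ', [0.5652, -0.3062, 0.0305], 'z', np.float64(0.1177), 'slope', [-0.012, -0.068]) 
 former ('side', 255, 'circ', [0.6026, 0.0044, 0.0203], 'z', np.float64(0.0751), 'slope', [0.014, -0.105])
spig ('scene', 368, 'circ', [0.3819, -0.2851, 0.0343], 'z', np.float64(0.1092), 'slope', [-0.032, -0.013]) 
 bob ('scene', 255, 'circ', [0.4696, -0.3411, 0.0252], 'z', np.float64(0.1239), 'slope', [-0.032, -0.042]) 
 bell ('scene', 476, 'circ', [0.568, -0.3066, 0.0315], 'z', np.float64(0.1193), 'slope', [-0.026, -0.021]) 
 former ('scene', 243, 'circ', [0.6033, 0.0032, 0.0208], 'z', np.float64(0.0761), 'slope', [-0.043, -0.015])
spig ('wrist', 0) 
 bob ('wrist', 0) 
 bell ('wrist', 0) 
 former ('wrist', 1880, 'circ', [0.6037, 0.0039, 0.0191], 'z', np.float64(0.0771), 'slope', [-0.001, -0.033])
```

apply_moves(motion=[[[1, 1, -45], [0, 0, 0], 1], [[1, 1, -90], [0, 0, 0], 1], [[1, 1, -135], [0, 0, 0], 1], [[1, 1, -170], [0, 0, 0], 1], [[1, 1, -190], [0, 0, 0], 1], [[1, 1, -196], [0, 0, 0], 1], [[1, 1, -196], [0, 0, 0], 1], [[1, 1, -196], [0, 0, 0], -1], [[1, 1, -196], [0, 0, 0], -1], [[1, 1, -196], [0, 0, 0], -1]])

```text
clock: 22.9
ee_pos: [0.6044, 0.0026, 0.0111]
ee_rot: [2.379, 2.033, -0.002]
wrist_force: [-0.0, -0.4, 0.8]
gripper_width: 0.0439
```

apply_moves(motion=[[[0, 0, 0], [0, 0, 0], -1], [[0, 0, 0], [0, 0, 0], -1], [[0, 0, 0], [0, 0, 0], -1], [[0, 0, 0], [0, 0, 0], -1]])

```text
clock: 23.3
ee_pos: [0.6048, 0.0027, 0.0116]
ee_rot: [2.379, 2.032, -0.002]
wrist_force: [-0.5, 0.4, 3.9]
gripper_width: 0.0361
```

The former is gripped at 36 mm on its neck. I'll lift it and stop short of the plate for a wrist look.

apply_moves(motion=[[[0, 0, 15], [0, 0, 0], -1], [[0, 0, 60], [0, 0, 0], -1], [[0, 0, 105], [0, 0, 0], -1], [[0, 0, 150], [0, 0, 0], -1], [[-5, 10, 180], [0, 0, 0], -1], [[-22, 50, 180], [0, 0, 0], -1], [[-40, 90, 180], [0, 0, 0], -1], [[-58, 130, 180], [0, 0, 0], -1], [[-76, 170, 180], [0, 0, 0], -1], [[-92, 208, 180], [0, 0, 0], -1]])

```text
clock: 24.3
ee_pos: [0.5111, 0.2122, 0.1922]
ee_rot: [2.378, 2.033, -0.002]
wrist_force: [0.9, 0.5, -2.0]
gripper_width: 0.0363
```

apply_moves(motion=[[[-10, 20, 0], [0, 0, 0], -1], [[-10, 20, 0], [0, 0, 0], -1], [[-10, 20, 0], [0, 0, 0], -1]])

```text
clock: 24.6
ee_pos: [0.5006, 0.2323, 0.1926]
ee_rot: [2.376, 2.035, -0.003]
wrist_force: [-0.1, -0.3, -1.3]
gripper_width: 0.0362
```

```bash
python3 - <<'E'
from h import *
s=bot.get_state(); print(s['ee_pos'],s['gripper_width']); grab('wrist','w2'); grab('side'); grab('scene')
for n in('wrist','side','scene'): print(rim(n,(.51,.305),.040,.07))
e=s['ee_pos']
for n in('side','scene'):
    im,p=cloud(n); m=(np.hypot(p[...,0]-e[0],p[...,1]-e[1])<.05)&(p[...,2]>.17)&(p[...,2]<.225); q=p[m]; print(n,len(q),q.min(0),q.max(0))
E
```

```text
[0.50063018 0.23231852 0.19257247] 0.03615304331223861
('wrist', 17918, 'circ', [0.5115, 0.306, 0.0581], 'z', np.float64(0.0411), 'slope', [0.0, -0.0])
('side', 4645, 'circ', [0.5101, 0.306, 0.0588], 'z', np.float64(0.0399), 'slope', [0.001, -0.006])
('scene', 1893, 'circ', [0.5097, 0.305, 0.0596], 'z', np.float64(0.0399), 'slope', [-0.007, -0.003])
side 895 [0.47095263 0.22412765 0.19658793] [0.52958667 0.26252397 0.2249051 ]
scene 458 [0.47716919 0.20135179 0.19717273] [0.53420226 0.26038738 0.22483905]
```

View pics/w2.png

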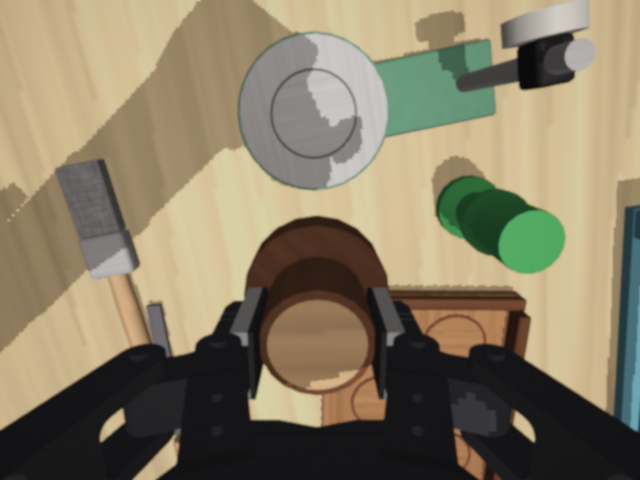

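The wrist view shows the former held upright with its disc at (318,343). The plate ring is centred at (314,112) and the post and dial are at (545,50), well off to +x. Next I move over the plate and lower.

apply_moves(motion=[[[5, 40, 0], [0, 0, 0], -1], [[10, 70, 0], [0, 0, 0], -1], [[10, 73, -5], [0, 0, 0], -1], [[10, 73, -45], [0, 0, 0], -1], [[10, 73, -85], [0, 0, 0], -1], [[10, 73, -120], [0, 0, 0], -1], [[10, 73, -140], [0, 0, 0], -1], [[10, 73, -145], [0, 0, 0], -1], [[10, 73, -145], [0, 0, 0], -1]])

```text
clock: 25.65
ee_pos: [0.5119, 0.3023, 0.0467]
ee_rot: [2.381, 2.028, -0.005]
wrist_force: [0.7, 0.1, -0.9]
gripper_width: 0.0364
```

```bash
python3 - <<'E'
from h import *
s=bot.get_state(); e=s['ee_pos']; print(e,s['wrist_force'])
for n in('side','scene','wrist'):
    grab(n); im,p=cloud(n)
    m=(np.hypot(p[...,0]-.511,p[...,1]-.305)<.05)&(p[...,2]>.052)&(p[...,2]<.08); q=p[m]; print(n,len(q),q.min(0).round(4),q.max(0).round(4))
    m=(np.hypot(p[...,0]-.511,p[...,1]-.305)<.024)&(abs(p[...,2]-.110)<.006); q=p[m]; print('  top',len(q),q.mean(0).round(4))
E
```

```text
[0.51190997 0.3023088  0.04670377] [ 0.72991755  0.07062749 -0.86198605]
side 679 [0.4815 0.3007 0.0538] [0.5406 0.3334 0.0798]
  top 529 [0.5134 0.3073 0.1108]
scene 364 [0.4904 0.2735 0.0528] [0.5437 0.3324 0.08  ]
  top 52 [0.517  0.3161 0.1115]
wrist 4981 [0.4842 0.3009 0.0573] [0.5431 0.3345 0.08  ]
  top 11345 [0.5134 0.3073 0.1135]
```

apply_moves(motion=[[[-1.5, 2.5, -4], [0, 0, 0], -1], [[-1.5, 2.5, -7], [0, 0, 0], -1], [[-1.5, 2.5, -8.5], [0, 0, 0], -1], [[-1.5, 2.5, -8.5], [0, 0, 0], -1], [[-1.5, 2.5, -8.5], [0, 0, 0], -1]])

```text
clock: 26.3
ee_pos: [0.5114, 0.3064, 0.0402]
ee_rot: [2.38, 2.029, 0.001]
wrist_force: [-0.8, -0.2, -1.7]
gripper_width: 0.0364
```

apply_moves(motion=[[[0, 0, 0], [0, 0, 0], 0], [[0, 0, 0], [0, 0, 0], 0.2], [[0, 0, 0], [0, 0, 0], 0.5], [[0, 0, 0], [0, 0, 0], 0.5], [[0, 0, 0], [0, 0, 0], 0.5], [[0, 0, 20], [0, 0, 0], 0.5], [[0, 0, 60], [0, 0, 0], 0.5], [[0, 0, 105], [0, 0, 0], 0.5], [[0, 0, 150], [0, 0, 0], 0.6], [[0, 0, 160], [0, 0, 0], 1]])

```text
clock: 27.3
ee_pos: [0.514, 0.3087, 0.2058]
ee_rot: [2.38, 2.028, 0.016]
wrist_force: [0.9, -0.1, 0.4]
gripper_width: 0.081
```

```bash
python3 - <<'E'
from h import *
for n in('side','scene','wrist'):
    grab(n); im,p=cloud(n)
    print(n,'top',rim(n,(.511,.305),.102,.03),'plate',rim(n,(.511,.305),.040,.07,.005))
    m=(np.hypot(p[...,0]-.511,p[...,1]-.305)<.05)&(p[...,2]>.046)&(p[...,2]<.068); q=p[m]; print('  base',len(q),q.min(0).round(4),q.max(0).round(4))
E
```

```text
side top ('side', 597, 'circ', [0.5109, 0.3076, 0.0194], 'z', np.float64(0.1017), 'slope', [0.024, -0.065]) plate ('side', 2965, 'circ', [0.5098, 0.3053, 0.0588], 'z', np.float64(0.0398), 'slope', [0.0, -0.001])
  base 662 [0.4811 0.2838 0.0462] [0.5398 0.3373 0.068 ]
scene top ('scene', 272, 'circ', [0.5109, 0.3057, 0.0208], 'z', np.float64(0.1018), 'slope', [-0.064, 0.017]) plate ('scene', 1072, 'circ', [0.5105, 0.3048, 0.0592], 'z', np.float64(0.0399), 'slope', [0.003, -0.0])
  base 325 [0.4897 0.2766 0.0461] [0.5421 0.3357 0.068 ]
wrist top ('wrist', 2246, 'circ', [0.512, 0.3073, 0.0191], 'z', np.float64(0.1031), 'slope', [-0.007, -0.037]) plate ('wrist', 9639, 'circ', [0.5116, 0.3059, 0.0581], 'z', np.float64(0.0409), 'slope', [-0.0, 0.0])
  base 1339 [0.4825 0.2797 0.0473] [0.5416 0.337  0.068 ]
```

The former stands level, about 1.5 mm off the plate centre and so inside the 68 mm ring (its base is 60 mm). I'll work out a small tool tilt correction and go back for the bell.

```bash
cat >> h.py <<'E'
def fixrot():
    s=bot.get_state(); R=cv2.Rodrigues(s['ee_rot'])[0]; a=np.radians(-9.0)
    y=np.array([np.cos(a),np.sin(a),0]); z=np.array([0,0,-1.]); G=np.c_[np.cross(y,z),y,z]
    print('turn',cv2.Rodrigues(G@R.T)[0].ravel().round(4),'pos',s['ee_pos'].round(4))
E
python3 -c "from h import *; fixrot()"
```

```text
turn [0.0102 0.0103 0.0022] pos [0.5115 0.3062 0.2002]
```

apply_moves(motion=[[[30, -330, 10], [0.01, 0.01, 0], 1], [[30, -330, 10], [0.01, 0.01, 0], 1], [[30, -330, 10], [0.01, 0.01, 0], 1], [[30, -330, 10], [0.01, 0.01, 0], 1], [[30, -330, 10], [0.01, 0.01, 0], 1], [[30, -330, 10], [0.01, 0.01, 0], 1], [[30, -330, 10], [0.01, 0.01, 0], 1], [[35, -380, 10], [0.01, 0.01, 0], 1], [[40, -430, 10], [0.01, 0.01, 0], 1], [[45, -480, 10], [0.01, 0.01, 0], 1]])

```text
clock: 28.45
ee_pos: [0.5548, -0.1748, 0.2078]
ee_rot: [-2.388, -2.036, 0.004]
wrist_force: [1.2, 0.5, 0.6]
gripper_width: 0.0854
```

```bash
python3 -c "from h import *; fixrot()"
```

```text
turn [-0.0009 -0.0039  0.0018] pos [ 0.5548 -0.1748  0.2078]
```

apply_moves(motion=[[[12, -132, 0], [0, -0.003, 0], 1], [[12, -132, 0], [0, -0.003, 0], 1], [[12, -132, 0], [0, -0.003, 0], 1], [[12, -132, 0], [0, -0.003, 0], 1], [[12, -132, 0], [0, -0.003, 0], 1], [[12, -132, -40], [0, -0.003, 0], 1], [[12, -132, -80], [0, -0.003, 0], 1], [[12, -132, -120], [0, -0.003, 0], 1], [[12, -132, -150], [0, -0.003, 0], 1], [[12, -132, -163], [0, -0.003, 0], 1]])

```text
clock: 29.45
ee_pos: [0.5643, -0.3031, 0.0408]
ee_rot: [-2.381, -2.036, 0.003]
wrist_force: [-0.0, -0.2, -0.3]
gripper_width: 0.085
```

apply_moves(motion=[[[0, 0, -5], [0, 0, 0], 1], [[0, 0, -5], [0, 0, 0], 1], [[0, 0, -5], [0, 0, 0], -1], [[0, 0, -5], [0, 0, 0], -1], [[0, 0, -5], [0, 0, 0], -1], [[0, 0, -5], [0, 0, 0], -1], [[0, 0, -5], [0, 0, 0], -1], [[0, 0, -5], [0, 0, 0], -1]])

```text
clock: 30.25
ee_pos: [0.5665, -0.3038, 0.038]
ee_rot: [-2.385, -2.039, -0.0]
wrist_force: [2.3, 1.2, 6.6]
gripper_width: 0.057
```

apply_moves(motion=[[[0, 0, 20], [0, 0, 0], -1], [[0, 0, 60], [0, 0, 0], -1], [[0, 0, 90], [0, 0, 0], -1], [[4, 40, 95], [0, 0, 0], -1], [[8, 80, 95], [0, 0, 0], -1], [[12, 120, 95], [0, 0, 0], -1], [[16, 160, 95], [0, 0, 0], -1], [[20, 200, 95], [0, 0, 0], -1], [[23, 230, 95], [0, 0, 0], -1], [[25, 244, 95], [0, 0, 0], -1]])

```text
clock: 31.25
ee_pos: [0.5909, -0.0552, 0.133]
ee_rot: [-2.378, -2.043, -0.002]
wrist_force: [-0.4, 0.0, -3.9]
gripper_width: 0.0572
```

apply_moves(motion=[[[0, 0, 0], [0, 0, 0], -1], [[0, 0, 0], [0, 0, 0], -1]])

```text
clock: 31.45
ee_pos: [0.5903, -0.0563, 0.1328]
ee_rot: [-2.378, -2.043, 0.001]
wrist_force: [-0.8, -0.5, -4.4]
gripper_width: 0.0571
```

```bash
python3 - <<'E'
from h import *
fixrot(); e=bot.get_state()['ee_pos']
for n in('side','scene'):
    grab(n); im,p=cloud(n); b=e[2]-.034
    m=(np.hypot(p[...,0]-e[0],p[...,1]-e[1])<.045)&(p[...,2]>b)&(p[...,2]<b+.02)&(p[...,2]>.03); q=p[m]; print(n,'foot',len(q),q.min(0).round(4),q.max(0).round(4))
E
```

```text
turn [-0.0047 -0.0046 -0.0057] pos [ 0.5903 -0.0563  0.1328]
side foot 304 [ 0.5641 -0.0732  0.0988] [ 0.6183 -0.0309  0.1188]
scene foot 246 [ 0.5665 -0.0876  0.0999] [ 0.6203 -0.0341  0.1187]
```

apply_moves(motion=[[[0.5, -3.5, -25], [-0.004, -0.004, 0], -1], [[0.5, -3.5, -55], [-0.004, -0.004, 0], -1], [[0.5, -3.5, -75], [-0.004, -0.004, 0], -1], [[0.5, -3.5, -81], [-0.004, -0.004, 0], -1], [[0.5, -3.5, -83], [-0.004, -0.004, 0], -1], [[0.5, -3.5, -84], [-0.004, -0.004, 0], -1], [[0.5, -3.5, -84.5], [-0.004, -0.004, 0], -1], [[0.5, -3.5, -84.5], [-0.004, -0.004, 0], -1]])

```text
clock: 32.35
ee_pos: [0.5917, -0.0616, 0.0492]
ee_rot: [2.385, 2.043, 0.001]
wrist_force: [-0.1, 0.2, -3.1]
gripper_width: 0.057
```

apply_moves(motion=[[[0, 0, 0], [0, 0, 0], 0.4], [[0, 0, 0], [0, 0, 0], 0.5], [[0, 0, 0], [0, 0, 0], 1], [[0, 0, 0], [0, 0, 0], 1], [[0, 0, 0], [0, 0, 0], 1], [[0, 0, 20], [0, 0, 0], 1], [[0, 0, 60], [0, 0, 0], 1], [[0, 0, 110], [0, 0, 0], 1], [[0, 0, 150], [0, 0, 0], 1], [[0, 0, 155], [0, 0, 0], 1]])

```text
clock: 33.35
ee_pos: [0.5953, -0.0613, 0.2098]
ee_rot: [2.38, 2.038, 0.013]
wrist_force: [0.2, 0.3, 0.1]
gripper_width: 0.0853
```

```bash
python3 - <<'E'
from h import *
fixrot()
for n in('side','scene','wrist'):
    grab(n); print(rim(n,(.591,-.063),.129), rim(n,(.469,-.342),.124))
E
```

```text
turn [ 0.0008  0.0116 -0.0027] pos [ 0.5953 -0.0613  0.2098]
('side', 502, 'circ', [0.5924, -0.0648, 0.0303], 'z', np.float64(0.1281), 'slope', [0.014, -0.056]) ('side', 186, 'circ', [0.468, -0.3406, 0.0234], 'z', np.float64(0.1223), 'slope', [-0.002, -0.087])
('scene', 545, 'circ', [0.5942, -0.0663, 0.0313], 'z', np.float64(0.1291), 'slope', [-0.024, -0.014]) ('scene', 260, 'circ', [0.4694, -0.3419, 0.0244], 'z', np.float64(0.1237), 'slope', [-0.025, -0.043])
('wrist', 5935, 'circ', [0.5944, -0.0653, 0.0291], 'z', np.float64(0.1302), 'slope', [-0.002, -0.015]) ('wrist', 0)
```

The bell is back and upright, about 2.5 mm off its original reading. The bobbin is next.

apply_moves(motion=[[[-126, -281, 0], [0, 0.011, 0], 1], [[-126, -281, 0], [0, 0.011, 0], 1], [[-126, -281, 0], [0, 0.011, 0], 1], [[-126, -281, 0], [0, 0.011, 0], 1], [[-126, -281, 0], [0, 0.011, 0], 1], [[-126, -281, 0], [0, 0.011, 0], 1], [[-126, -281, 0], [0, 0.011, 0], 1], [[-126, -281, 0], [0, 0.011, 0], 1], [[-126, -281, 0], [0, 0.011, 0], 1], [[-126, -281, 0], [0, 0.011, 0], 1]])

```text
clock: 34.5
ee_pos: [0.4662, -0.3403, 0.2033]
ee_rot: [-2.376, -2.043, 0.011]
wrist_force: [-0.7, 0.1, -0.8]
gripper_width: 0.0855
```

```bash
python3 -c "from h import *; fixrot()"
```

```text
turn [-0.0012 -0.0104 -0.0064] pos [ 0.4662 -0.3403  0.2033]
```

apply_moves(motion=[[[3, -2, -40], [0, -0.007, 0], 1], [[3, -2, -85], [0, -0.007, 0], 1], [[3, -2, -125], [0, -0.007, 0], 1], [[3, -2, -148], [0, -0.007, 0], 1], [[3, -2, -153], [0, -0.007, 0], 1], [[3, -2, -153], [0, -0.007, 0], 1], [[3, -2, -153], [0, -0.007, 0], -1], [[3, -2, -153], [0, -0.007, 0], -1], [[3, -2, -153], [0, -0.007, 0], -1], [[3, -2, -153], [0, -0.007, 0], -1]])

```text
clock: 35.5
ee_pos: [0.4697, -0.3429, 0.0519]
ee_rot: [-2.382, -2.047, 0.003]
wrist_force: [-1.7, 0.9, 6.1]
gripper_width: 0.0423
```

apply_moves(motion=[[[0, 0, 0], [0, 0, 0], -1], [[0, 0, 0], [0, 0, 0], -1], [[0, 0, 0], [0, 0, 0], -1]])

```text
clock: 35.8
ee_pos: [0.4695, -0.3429, 0.0519]
ee_rot: [-2.382, -2.047, 0.003]
wrist_force: [-0.4, 1.0, -0.6]
gripper_width: 0.0417
```

apply_moves(motion=[[[0, 0, 20], [0, 0, 0], -1], [[0, 0, 65], [0, 0, 0], -1], [[0, 0, 110], [0, 0, 0], -1], [[0, 0, 150], [0, 0, 0], -1], [[5, 15, 165], [0, 0, 0], -1], [[20, 57, 165], [0, 0, 0], -1], [[35, 100, 165], [0, 0, 0], -1], [[50, 143, 165], [0, 0, 0], -1], [[65, 186, 165], [0, 0, 0], -1], [[80, 229, 165], [0, 0, 0], -1]])

```text
clock: 36.8
ee_pos: [0.5486, -0.1107, 0.2153]
ee_rot: [-2.379, -2.046, 0.005]
wrist_force: [1.3, -0.2, -3.3]
gripper_width: 0.0422
```

apply_moves(motion=[[[15, 43, 0], [0, 0, 0], -1], [[30, 86, 0], [0, 0, 0], -1], [[45, 129, 0], [0, 0, 0], -1], [[58, 165, 0], [0, 0, 0], -1], [[63, 180, 0], [0, 0, 0], -1], [[64, 183, 0], [0, 0, 0], -1], [[64, 183, 0], [0, 0, 0], -1], [[64, 183, -30], [0, 0, 0], -1], [[64, 183, -65], [0, 0, 0], -1], [[64, 183, -80], [0, 0, 0], -1]])

```text
clock: 37.8
ee_pos: [0.6097, 0.0683, 0.1319]
ee_rot: [-2.381, -2.041, 0.016]
wrist_force: [-0.9, -0.6, -3.7]
gripper_width: 0.0419
```

```bash
python3 -c "from h import *; fixrot()"
```

```text
turn [ 0.0023 -0.0112 -0.0034] pos [0.6097 0.0683 0.1319]
```

apply_moves(motion=[[[4, 1.5, -25], [0, -0.01, 0], -1], [[4, 1.5, -50], [0, -0.01, 0], -1], [[4, 1.5, -56], [0, -0.01, 0], -1], [[4, 1.5, -56], [0, -0.01, 0], -1], [[4, 1.5, -56], [0, -0.01, 0], -1]])

```text
clock: 38.3
ee_pos: [0.6145, 0.0691, 0.077]
ee_rot: [2.385, 2.041, -0.002]
wrist_force: [0.8, 0.7, -3.4]
gripper_width: 0.0419
```

```bash
python3 -c "from h import *; fixrot()"
```

```text
turn [ 0.0023  0.0005 -0.0021] pos [0.6145 0.0691 0.077 ]
```

apply_moves(motion=[[[0, 0.5, -8], [0, 0, 0], -1], [[0, 0.5, -13], [0, 0, 0], -1], [[0, 0.5, -15], [0, 0, 0], -1], [[0, 0.5, -15.5], [0, 0, 0], -1], [[0, 0.5, -15.5], [0, 0, 0], -1]])

```text
clock: 38.8
ee_pos: [0.6144, 0.0696, 0.0619]
ee_rot: [2.385, 2.041, -0.002]
wrist_force: [-1.9, -0.4, 0.7]
gripper_width: 0.0417
```

apply_moves(motion=[[[0, 0, 0], [0, 0, 0], 0.2], [[0, 0, 0], [0, 0, 0], 0.4], [[0, 0, 0], [0, 0, 0], 0.6], [[0, 0, 0], [0, 0, 0], 0.7], [[0, 0, 0], [0, 0, 0], 0.7], [[0, 0, 20], [0, 0, 0], 0.7], [[0, 0, 60], [0, 0, 0], 0.8], [[0, 0, 105], [0, 0, 0], 1], [[0, 0, 140], [0, 0, 0], 1], [[0, 0, 145], [0, 0, 0], 1]])

```text
clock: 39.8
ee_pos: [0.6175, 0.0706, 0.2121]
ee_rot: [2.382, 2.038, 0.01]
wrist_force: [-0.5, 0.1, 0.2]
gripper_width: 0.0853
```

```bash
python3 - <<'E'
from h import *
fixrot()
for n in('side','scene'):
    grab(n); print('bob',rim(n,(.613,.0707),.134),'\n bell', rim(n,(.592,-.064),.129),'\n spig',rim(n,(.384,-.283),.109))
E
```

```text
turn [ 0.001   0.0094 -0.002 ] pos [0.6175 0.0706 0.2121]
bob ('side', 408, 'circ', [0.6129, 0.0707, 0.0234], 'z', np.float64(0.1328), 'slope', [0.015, -0.057]) 
 bell ('side', 493, 'circ', [0.5927, -0.0652, 0.0304], 'z', np.float64(0.1282), 'slope', [0.006, -0.044]) 
 spig ('side', 321, 'circ', [0.3817, -0.283, 0.0314], 'z', np.float64(0.1079), 'slope', [-0.007, -0.057])
bob ('scene', 362, 'circ', [0.6134, 0.0684, 0.0238], 'z', np.float64(0.1332), 'slope', [-0.056, -0.003]) 
 bell ('scene', 553, 'circ', [0.5929, -0.0674, 0.0313], 'z', np.float64(0.1291), 'slope', [-0.032, -0.024]) 
 spig ('scene', 371, 'circ', [0.3851, -0.2864, 0.0335], 'z', np.float64(0.1092), 'slope', [-0.028, -0.014])
```

apply_moves(motion=[[[-234, -354, -5], [0, 0.005, 0], 1], [[-234, -354, -5], [0, 0.005, 0], 1], [[-234, -354, -5], [0, 0.005, 0], 1], [[-234, -354, -5], [0, 0.005, 0], 1], [[-234, -354, -5], [0, 0.005, 0], 1], [[-234, -354, -5], [0, 0.005, 0], 1], [[-234, -354, -5], [0, 0.005, 0], 1], [[-234, -354, -5], [0, 0.005, 0], 1], [[-234, -354, -5], [0, 0.005, 0], 1], [[-234, -354, -5], [0, 0.005, 0], 1]])

```text
clock: 40.9
ee_pos: [0.3769, -0.2875, 0.2014]
ee_rot: [-2.393, -2.031, 0.009]
wrist_force: [-0.5, 0.3, -0.0]
gripper_width: 0.0856
```

apply_moves(motion=[[[-234, -354, -5], [0, 0, 0], 1]])

```text
clock: 41.0
ee_pos: [0.3571, -0.3206, 0.2017]
ee_rot: [-2.381, -2.043, 0.002]
wrist_force: [1.0, -0.7, 0.5]
gripper_width: 0.0856
```

That extra row was my slip: shifts count from the new pose, so it overshot by 40 mm. It happened in free air and did no harm. Correcting it and descending on the spigot.

apply_moves(motion=[[[27, 37.5, 0], [0, 0, 0], 1], [[27, 37.5, 0], [0, 0, 0], 1], [[27, 37.5, 0], [0, 0, 0], 1], [[27, 37.5, 0], [0, 0, 0], 1], [[27, 37.5, 0], [0, 0, 0], 1]])

```text
clock: 41.5
ee_pos: [0.3838, -0.2828, 0.2013]
ee_rot: [-2.379, -2.043, 0.003]
wrist_force: [0.2, 0.1, -0.4]
gripper_width: 0.0858
```

```bash
python3 -c "from h import *; fixrot()"
```

```text
turn [-0.003  -0.0049 -0.0053] pos [ 0.3838 -0.2828  0.2013]
```

apply_moves(motion=[[[0, -0.5, -40], [0, 0, 0], 1], [[0, -0.5, -85], [0, 0, 0], 1], [[0, -0.5, -125], [0, 0, 0], 1], [[0, -0.5, -152], [0, 0, 0], 1], [[0, -0.5, -160], [0, 0, 0], 1], [[0, -0.5, -160], [0, 0, 0], 1], [[0, -0.5, -160], [0, 0, 0], -1], [[0, -0.5, -160], [0, 0, 0], -1], [[0, -0.5, -160], [0, 0, 0], -1], [[0, -0.5, -160], [0, 0, 0], -1]])

```text
clock: 42.5
ee_pos: [0.3843, -0.2841, 0.0432]
ee_rot: [-2.382, -2.044, 0.003]
wrist_force: [-2.3, 0.6, 7.7]
gripper_width: 0.0581
```

apply_moves(motion=[[[0, 0, 0], [0, 0, 0], -1], [[0, 0, 0], [0, 0, 0], -1], [[0, 0, 0], [0, 0, 0], -1]])

```text
clock: 42.8
ee_pos: [0.3842, -0.2842, 0.0434]
ee_rot: [-2.382, -2.044, 0.003]
wrist_force: [-0.0, -0.4, -4.9]
gripper_width: 0.0581
```

apply_moves(motion=[[[0, 0, 20], [0, 0, 0], -1], [[0, 0, 65], [0, 0, 0], -1], [[0, 0, 105], [0, 0, 0], -1], [[5, 10, 130], [0, 0, 0], -1], [[23, 45, 135], [0, 0, 0], -1], [[43, 84, 135], [0, 0, 0], -1], [[63, 123, 135], [0, 0, 0], -1], [[83, 162, 135], [0, 0, 0], -1], [[103, 201, 135], [0, 0, 0], -1], [[123, 240, 135], [0, 0, 0], -1]])

```text
clock: 43.8
ee_pos: [0.5071, -0.0427, 0.1781]
ee_rot: [-2.382, -2.044, 0.004]
wrist_force: [0.6, 0.5, -5.2]
gripper_width: 0.0581
```

apply_moves(motion=[[[15, 30, 0], [0, 0, 0], -1], [[24, 47, 0], [0, 0, 0], -1], [[26, 51, 0], [0, 0, 0], -1], [[26, 51, 0], [0, 0, 0], -1], [[26, 51, -15], [0, 0, 0], -1], [[26, 51, -50], [0, 0, 0], -1], [[26, 51, -85], [0, 0, 0], -1], [[26, 51, -105], [0, 0, 0], -1], [[26, 51, -108], [0, 0, 0], -1]])

```text
clock: 44.7
ee_pos: [0.5299, 0.0056, 0.0675]
ee_rot: [-2.382, -2.039, 0.014]
wrist_force: [-0.2, -0.4, -5.0]
gripper_width: 0.0582
```

```bash
python3 -c "from h import *; fixrot()"
```

```text
turn [ 0.0012 -0.0108 -0.0019] pos [0.5299 0.0056 0.0675]
```

apply_moves(motion=[[[7, 8.5, 0], [0, -0.01, 0], -1], [[7, 8.5, 0], [0, -0.01, 0], -1], [[7, 8.5, 0], [0, -0.01, 0], -1], [[7, 8.5, 0], [0, -0.01, 0], -1]])

```text
clock: 45.1
ee_pos: [0.5375, 0.014, 0.0685]
ee_rot: [2.386, 2.042, -0.0]
wrist_force: [-0.8, -1.0, -5.2]
gripper_width: 0.058
```

```bash
python3 -c "from h import *; fixrot()"
```

```text
turn [ 0.0015  0.0009 -0.002 ] pos [0.5375 0.014  0.0685]
```

apply_moves(motion=[[[-0.5, 0.3, -8], [0, 0, 0], -1], [[-0.5, 0.3, -13], [0, 0, 0], -1], [[-0.5, 0.3, -15], [0, 0, 0], -1], [[-0.5, 0.3, -15.5], [0, 0, 0], -1], [[-0.5, 0.3, -15.5], [0, 0, 0], -1]])

```text
clock: 45.6
ee_pos: [0.5365, 0.0142, 0.0533]
ee_rot: [2.386, 2.042, -0.002]
wrist_force: [-3.9, 0.3, 2.6]
gripper_width: 0.0579
```

apply_moves(motion=[[[0, 0, 0], [0, 0, 0], 0.45], [[0, 0, 0], [0, 0, 0], 0.6], [[0, 0, 0], [0, 0, 0], 0.9], [[0, 0, 0], [0, 0, 0], 0.9], [[0, 0, 0], [0, 0, 0], 0.9], [[0, 0, 20], [0, 0, 0], 0.9], [[0, 0, 60], [0, 0, 0], 0.9], [[0, 0, 105], [0, 0, 0], 1], [[0, 0, 140], [0, 0, 0], 1], [[0, 0, 145], [0, 0, 0], 1]])

```text
clock: 46.6
ee_pos: [0.5396, 0.0148, 0.2027]
ee_rot: [2.382, 2.038, 0.009]
wrist_force: [1.0, 0.4, -0.8]
gripper_width: 0.0856
```

```bash
python3 - <<'E'
from h import *
fixrot()
for n in('side','scene','wrist'):
    grab(n); print('bob',rim(n,(.613,.0707),.134),'\n bell', rim(n,(.592,-.064),.129),'\n spig',rim(n,(.536,.0152),.119),'\n form',rim(n,(.511,.305),.102,.03))
E
```

```text
turn [ 0.0014  0.0087 -0.0018] pos [0.5396 0.0148 0.2027]
bob ('side', 411, 'circ', [0.6133, 0.0713, 0.0234], 'z', np.float64(0.1329), 'slope', [0.022, -0.06]) 
 bell ('side', 497, 'circ', [0.5929, -0.0653, 0.0304], 'z', np.float64(0.1282), 'slope', [0.009, -0.053]) 
 spig ('side', 578, 'circ', [0.5337, 0.0145, 0.031], 'z', np.float64(0.1182), 'slope', [0.003, -0.044]) 
 form ('side', 595, 'circ', [0.5111, 0.3074, 0.0197], 'z', np.float64(0.1017), 'slope', [0.016, -0.061])
bob ('scene', 362, 'circ', [0.6127, 0.0714, 0.0237], 'z', np.float64(0.1335), 'slope', [-0.041, -0.014]) 
 bell ('scene', 548, 'circ', [0.5951, -0.0668, 0.0323], 'z', np.float64(0.1292), 'slope', [-0.023, -0.024]) 
 spig ('scene', 514, 'circ', [0.5346, 0.013, 0.0329], 'z', np.float64(0.1189), 'slope', [-0.024, -0.018]) 
 form ('scene', 264, 'circ', [0.5107, 0.305, 0.0205], 'z', np.float64(0.1017), 'slope', [-0.047, 0.005])
bob ('wrist', 4675, 'circ', [0.6142, 0.0705, 0.0221], 'z', np.float64(0.1348), 'slope', [0.022, -0.002]) 
 bell ('wrist', 4542, 'circ', [0.5943, -0.0654, 0.0293], 'z', np.float64(0.1299), 'slope', [0.016, -0.039]) 
 spig ('wrist', 5592, 'circ', [0.5358, 0.0143, 0.0302], 'z', np.float64(0.1199), 'slope', [-0.002, -0.009]) 
 form ('wrist', 0)
```

All three are back on their seats and upright. I'll clear the arm away from the rack, let things settle and take a last look.

apply_moves(motion=[[[-90, -150, 40], [0, 0, 0], 1], [[-90, -150, 40], [0, 0, 0], 1], [[-90, -150, 40], [0, 0, 0], 1], [[-90, -150, 40], [0, 0, 0], 1], [[-90, -150, 40], [0, 0, 0], 1], [[-90, -150, 40], [0, 0, 0], 1]])

```text
clock: 47.35
ee_pos: [0.4453, -0.1362, 0.2367]
ee_rot: [-2.388, -2.04, 0.004]
wrist_force: [0.2, 0.3, 0.2]
gripper_width: 0.085
```

```bash
python3 - <<'E'
from h import *
for n in('side','scene','wrist'): grab(n)
a=cv2.resize(load('side')[0][160:450,200:400],(413,600),interpolation=3); c=cv2.resize(load('wrist')[0],(387,290)); b=cv2.resize(load('scene')[0][195:325,245:417],(387,293),interpolation=3)
o=np.zeros((600,800,3),np.uint8); o[:,:413]=a; o[:290,413:]=c; o[300:593,413:]=b
cv2.imwrite('pics/fin.png',o[:,:,::-1])
E
```

```text
(no output)
```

View pics/fin.png

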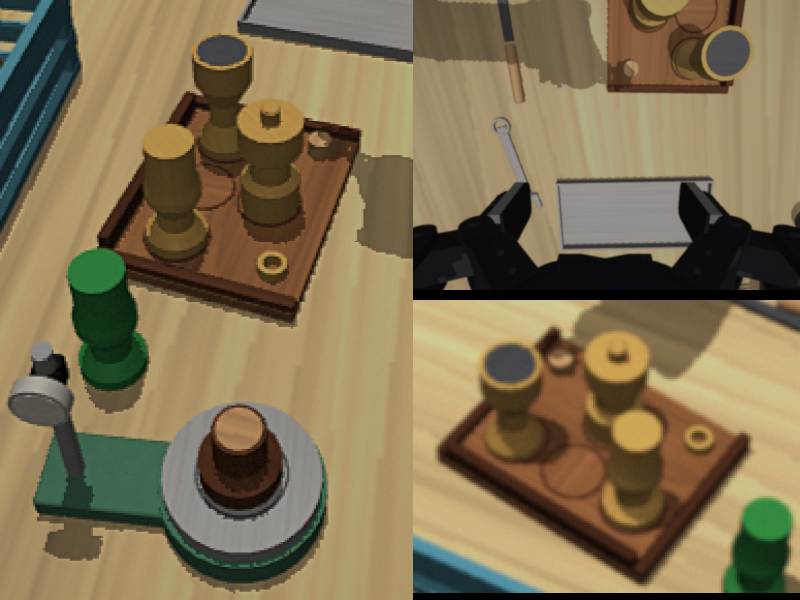

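The picture shows the former upright inside the plate's ring (240,470). The bell (222,60), spigot (270,130) and bobbin (172,150) stand on their original seats, and the former's seat is empty. The bell's 2.7 mm offset isn't worth the risk of gripping it again, so I'm handing in.

```bash
python3 -c "
from bench import bot
print(bot.get_state()['clock']); print(bot.job_done())"
```

```text
47.5
the job is handed in; nothing more can be done
None
```

I carried out the whole job in the order asked and handed it in at 47.5 s. In the last picture all four pieces stand upright, and the arm is clear of everything.

- **Brass to the tray:** I stood the bell, bobbin and spigot upright in the tray.
- **Former:** I set it on the checking plate. It stands about 1.5 mm from the plate's centre, inside the centre ring.
- **Brass back on the rack:** each piece is on the seat it came from. The bobbin is within about 1 mm of its first measured position and the spigot within about 1.5 mm. The bell is about 3 mm off; I left it rather than risk gripping it again.

**What disagreed:**
- **Finger length:** the shut fingertips sit about 36 mm above the reported TCP. Because of this, my first grasp closed on top of the bell and tipped it slightly. It settled back level on its seat when I lifted, and I corrected every later height.
- **Overshoot:** one mistaken move row sent the open gripper about 40 mm too far in free air above the tray, without contact.

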